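# Clamp the note block in the ratchet press

### The job

The ratchet press is still set to open. Flip its direction pawl over so that the handle drives clockwise, then swing the handle back and forth by its knob until the foot comes down on the note block and bears on it firmly, at about 45 newtons: feel the push at the knob rise, and do not crush the block. Leave the pawl set that way and the press clamped, let go, and leave the other things on the desk alone.

Things in the scene. Friction and masses are not known exactly. Their poses are not given: they have to be found in the camera images.
- press: small press for note blocks: grey iron base 170 x 150 x 14 mm fixed to the desk, two steel columns, crosshead with its top at 125 mm. Origin: centre of the base's underside, exactly below the vertical screw axis; x axis = from the press's front (handle side) to its back, z up
- wheel_top (a point): on the screw axis, on top of the 16-tooth steel wheel above the crosshead, 137 mm above the desk. Turning the wheel clockwise seen from above lowers the sprung foot by 8 mm per rad, counter-clockwise raises it; the screw stays by friction where it is left. The handle turns it through the pawl
- handle (a joint): ratchet handle, a flat level steel bar 142 to 152 mm above the desk that swings about the screw axis: 0 = knob end straight to the press's front (its -x), positive = clockwise from above (knob towards the press's +y), stops at +-0.75 rad. It drives the wheel in the pawl's direction only; the other way it clicks back over the teeth. At first up to one tooth (0.39 rad) of each working swing is lost
- knob_centre (a point): centre of the round walnut knob (22 mm across, 46 mm tall, upright, spins freely) at the handle's front end, 120 mm from the screw axis, 175 mm above the desk, 23 mm above the bar. Push along its circle: under 5 N swinging back or before the pawl bites, about 8 N driving with the foot free (less is felt when stopped), then 1 N more per 15 N on the block: a rise of 3 N is right, of 5 N too much
- pawl (a joint): direction pawl, a steel rocker on the handle's rear end, about the pawl pin: 0 = tail in line with the handle, positive = clockwise from above, limits +-0.36 rad. It clicks to either side and springs there, resting 0.2 to 0.36 rad from its centre as the teeth allow. Negative (as found): the handle drives counter-clockwise and lifts the foot; positive: it drives clockwise and lowers it
- pawl_pin (a point): the pawl's vertical pivot pin, on the handle's line 64 mm behind the screw axis (opposite the knob), at the bar's top, 152 mm above the desk; turns with the handle
- peg_top (a point): centre of the top of the upright steel peg at the end of the pawl's tail, 42 mm from the pawl pin, 179 mm above the desk; 12 mm across, 52 mm tall and standing free. 1 to 2 N sideways at the peg takes the pawl over its centre, where it snaps across by itself
- foot: sprung pressing foot, aluminium plate 60 x 70 x 8 mm hanging on two springs below the crosshead; origin: centre of its underside. It starts 8 to 15 mm above the note block, and 1.5 to 2.4 rad of driven turn in all press the block rightly. Right pressure is about 45 N; above 85 N the block is crushed
- note_block: loose block of paper sheets, 110 x 80 x 26 mm, lying on the press's base under the foot; origin: centre of its underside, top 26 mm above it
- pencil_tray: walnut pencil tray with three pencils, 90 x 220 x 22 mm, behind the press to its right. To be left alone; origin: centre of its underside
- tumbler: frosted glass tumbler, 72 mm across, 100 mm tall, in the row behind the press. To be left alone; origin: centre of its underside
- hole_punch: red plastic hole punch with a press lever, 100 x 120 x 75 mm, in the row behind the press. To be left alone; origin: centre of its underside
- desk_bell: chrome desk bell on a black foot, 84 mm across, 62 mm tall, left of the press. To be left alone; origin: centre of its underside
- stapler: black and grey stapler, 140 x 38 x 65 mm, in front of the tray, right of the press. To be left alone; origin: centre of its underside
- tape_roll: roll of clear tape lying flat, 64 mm across, 18 mm tall, in front of the press near the handle. To be left alone; origin: centre of its underside
- bamboo_box: small bamboo box with a hinged lid, 100 x 140 x 68 mm without the lid's knob, behind the press to its left. To be left alone
Mind the look-alikes: they are no part of the job. What is shaped like the note_block but blue, purple or turquoise is not meant.

How it is judged:
On the way, in this order (a step that is already met when the one before it is completed fails the run):
1. the pawl is flipped to the clockwise side while the foot is still off the block (value of joint pawl above 0.1 rad and contact force between foot and note_block below 1 N), for 0.2 s.
2. the foot has come down onto the note block (contact force between foot and note_block above 8 N), for 0.1 s.
At the end, for the whole second after the job is handed in: The foot bears on the note block, which lies flat, with 25 to 70 N and at rest; the pawl is still on its clockwise side (joint above 0.1 rad) (contact force between foot and note_block between 25 and 70 N and value of joint pawl above 0.1 rad and linear speed of foot below 0.003 m/s and angle between note_block's own z axis and vertical below 0.05 rad); the robot touches nothing.
It fails at once if the note block is crushed (more than 85 N from the foot) (contact force between foot and note_block above 85 N).
It fails at once if the note block is shifted by more than 15 mm (distance of note_block from where it was at the start of the episode above 0.015 m).
It fails at once if a bystander is shifted by more than 30 mm or the tumbler tipped (distance of any of pencil_tray, tumbler, hole_punch, desk_bell, stapler, tape_roll from where it was at the start of the episode above 0.03 m or angle between tumbler's own z axis and vertical above 0.3 rad).
It also fails if it takes over 72 s, if anything falls off the work surface, if the arm or the gripper's body presses on something with over 40 N, if the wrist force passes 120 N, or if a joint passes its speed limit or range.

### The arm

A 7-joint arm with a two-finger parallel gripper is mounted at the origin on the work surface. World frame = base frame: x ahead of the robot, y to its left, z up, the work surface at z = 0. Lengths are in m, angles in rad, forces in N, time in s.
With the tool pointing down it reaches from about 0.4 to 0.85 m from the base axis. Payload 4.5 kg.
Tool frame: the origin (TCP) lies at the very end of the fingers, on their centre line; the grasp point (between the pads) lies 19 mm behind it (r.grip_point_offset is the distance from the TCP to the grasp point, in m); y points along the fingers, x is the direction in which the jaws open and shut, and the axes are right-handed (so a half turn about y gives the same grasp; the last joint's range is limited). The gripper opens to 88 mm and grips with 3 to 60 N. Pads are 18 mm wide; open, the fingers measure 123 mm over their backs; the gripper's body (75 mm by 187 mm) begins 45 mm behind the grasp point.
Start: joints at [1.375, 0.689, -0.195, 1.565, 0.157, 0.902, -0.215], TCP at [0.142, -0.609, 0.239] pointing down, gripper open.
Joint ranges: [-3.01, 3.01], [-0.46, 2.08], [-1.47, 1.51], [0.13, 2.56], [-1, 4.14], [0.04, 2.09], [-2.66, 2.66]. Speed limits (rad/s): [2.57, 2.57, 3.14, 3.14, 3.14, 3.14, 3.14].

### API

Orientations are given as a unit quaternion [x, y, z, w].
In Python, from plant import get_state, snapshot, camera_params, job, r gives the robot as it stands.
- The arm moves only by the tool carry_out, never from a script. Its arguments are lists of equal length, an entry for each row: "offset": the shift along the world's x, y, z in m, a list of three; "twist": the turn about the world's z in degrees. In form: {"offset": [[tx, ty, tz], ...], "twist": [twist, ...]}. A call has 1 to 8 rows; each row shifts and turns the commanded pose from where the row before left it; what a row does not reach is not made up. A row lasts 1/8 s, in which the tool goes at most 62.5 mm and 10.7 degrees, less where a joint would pass 70% of its speed; a pose out of reach is approached as far as the arm can. A call with a gripper value outside its range is refused whole. "grip" is the finger opening in m, from 0 to 0.0881, set as the call begins (left out, the last holds). The fingers move at their own pace and stop on an object; "newtons" is the grip in N (left out, the last holds). Time passes only in rows, so rows that do not move let the fingers close. It gives the time, the measured TCP pose, the force and the opening at its end, in the units of the state.
- get_state(): the state, without advancing time (a new reading comes with each control period).
- snapshot(name): name is "side" or "top"; returns the picture (400x640x3 uint8, red, green, blue); there is no depth.
- camera_params(name): a dict with "camera_matrix" (3x3 intrinsics, pixels), "eye" and "orientation" of the camera in the world. Camera axes: x right, y up, looking along -z (the intrinsics and any distortion apply to the point x, -y, -z); pixel columns grow to the right and rows downward; lengths in m; the calibration is good to about 2 mm. A picture is of the moment at which its call begins. camera_params takes no time and is no camera call.
- job.finish_job(): hands the job in, once; it reports no verdict.
The state is a dict: "clock": time; "q": joint angles; "qd": joint speeds; "joint_torque": joint torques, N m; "tool_pos": TCP position; "eef_rot": TCP orientation; "contact_force": force on the tool from outside, world axes, zero at the start; "moment": the same for the moment, N m; "opening": opening from 0.0 (shut) to 1.0 (fully open).
Only numpy, scipy, OpenCV 4.12 (cv2) and the standard library are available. Lean on these libraries where they do the work, as an engineer would, in place of code of your own. Each camera call takes 0.05 s, during which the arm holds its last target. There are 200 camera calls.

## Working session

There is one attempt and no reset: what is moved stays moved. The work goes in short steps, Python scripts to look and compute and a tool call to move; the robot and the scene stay as the last step left them, time stands still between calls to the robot, and variables do not carry over. Pictures are saved under pics/ and viewed, about 8 in all and at most 12, crops included, and the job is handed in when it is done.

Besides the shell and the picture viewer there is one more tool, called after "Emit:" as name(argument=value, ...) on one line, values as JSON. carry_out: Moves the arm, as the interface text tells. Its arguments: {"type":"object","properties":{"offset":{"type":"array"},"twist":{"type":"array"},"grip":{"type":"number"},"newtons":{"type":"number"}},"required":["offset","twist"]}

```bash
mkdir -p pics; cat > h.py <<'E'
import numpy as np, cv2
from scipy.spatial.transform import Rotation as R
from plant import get_state, snapshot, camera_params, job, r
def ray(c,u,v):
    p=camera_params(c);K=np.array(p["camera_matrix"]);o=np.array(p["orientation"]);
    M=R.from_quat(o).as_matrix() if o.size==4 else o.reshape(3,3)
    d=np.linalg.inv(K)@[u,v,1];return np.array(p["eye"]),M@(d*[1,-1,-1])
def on(c,u,v,z):
    e,d=ray(c,u,v);return e+d*(z-e[2])/d[2]
def proj(c,P):
    p=camera_params(c);K=np.array(p["camera_matrix"]);o=np.array(p["orientation"])
    M=R.from_quat(o).as_matrix() if o.size==4 else o.reshape(3,3)
    x=(M.T@(np.array(P)-p["eye"]))*[1,-1,-1];x=K@x;return x[:2]/x[2]
def two(a,b):
    A=0;B=0
    for e,d in(a,b):
        d=d/np.linalg.norm(d);Q=np.eye(3)-np.outer(d,d);A=A+Q;B=B+Q@e
    return np.linalg.solve(A,B)
E
python3 - <<'E'
from h import *
for c in("side","top"):
    cv2.imwrite(f"pics/{c}0.png",snapshot(c)[:,:,::-1]);print(camera_params(c))
s=get_state();print(s["clock"],s["tool_pos"],s["eef_rot"],s["contact_force"])
E
```

```text
{'camera_matrix': array([[424.01675573,   0.        , 325.74598789],
       [  0.        , 424.01675573, 192.41987706],
       [  0.        ,   0.        ,   1.        ]]), 'eye': array([0.22983558, 0.57989865, 0.96778729]), 'orientation': array([-0.07903127,  0.32442298,  0.91990276, -0.20562757])}
{'camera_matrix': array([[380.17664417,   0.        , 316.70424056],
       [  0.        , 380.17664417, 197.12571743],
       [  0.        ,   0.        ,   1.        ]]), 'eye': array([ 0.35863763, -0.03711604,  1.04115441]), 'orientation': array([-0.07562608,  0.05335228,  0.71304127, -0.6949866 ])}
0.1 [ 0.14220713 -0.60803051  0.23797799] [-0.5537075   0.4398328  -0.43888558  0.55437763] [0.87537745 0.18745543 0.03974665]
```

View pics/top0.png

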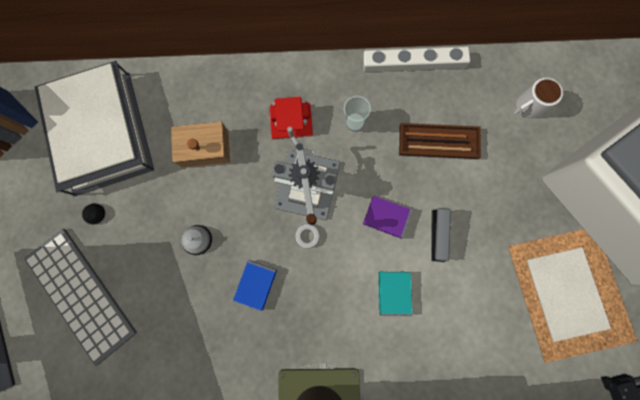

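View pics/side0.png

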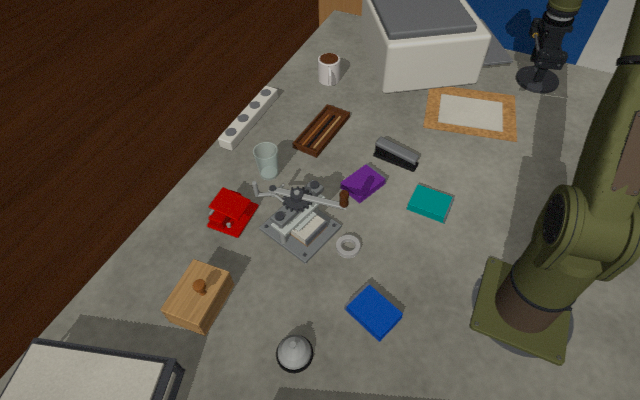

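The top view shows the press at about (305,185). The knob is at (311,219), and the peg end of the pawl is near (291,130), close to the red punch. The white block under the foot is the note block. The blue (255,286), purple (387,216) and turquoise (395,293) blocks are look-alikes. Next I'll view one enlarged crop of both views.

```bash
python3 - <<'E'
from h import *
a=cv2.imread("pics/top0.png")[110:260,250:350];b=cv2.imread("pics/side0.png")[160:265,240:365]
a=cv2.resize(a,(400,600),interpolation=cv2.INTER_CUBIC);b=cv2.resize(b,(400,336),interpolation=cv2.INTER_CUBIC)
c=np.zeros((600,800,3),np.uint8);c[:,:400]=a;c[:336,400:]=b;cv2.imwrite("pics/crop0.png",c)
E
```

```text
(no output)
```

View pics/crop0.png

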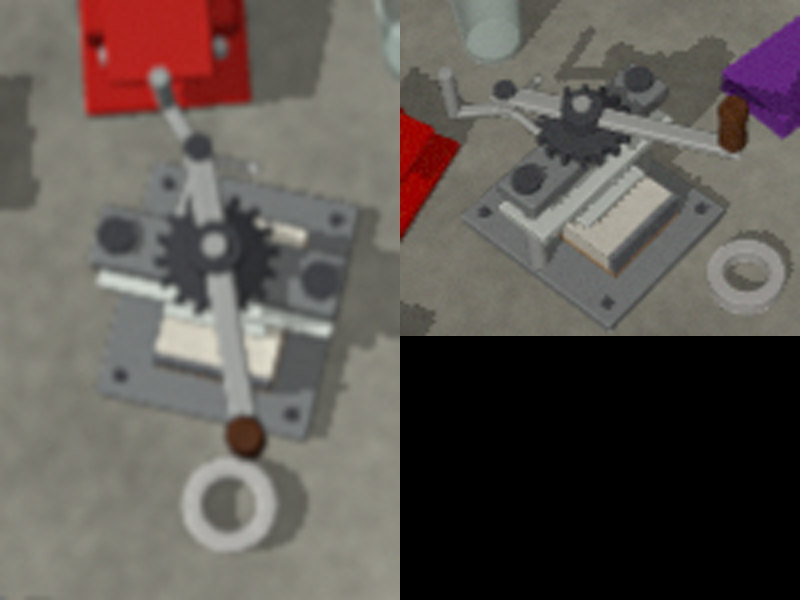

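```bash
python3 - <<'E'
from h import *
T=dict(boss=(303.25,171),knob=(311.5,219),pin=(299.5,146.8),peg=(289.5,128.8))
S=dict(boss=(297.8,192.8),knob=(344.4,191.3),pin=(272.8,188.1),peg=(254.1,182.5))
Z=dict(boss=.16,knob=.198,pin=.156,peg=.179)
for k in T: print(k,two(ray("top",*T[k]),ray("side",*S[k])).round(4),on("top",*T[k],Z[k]).round(4),on("side",*S[k],Z[k]).round(4))
# base corner bolts in crop top
for n,u,v in(("FL",120,375),("FR",291,414),("BR",336,219),("BL",168,183)): print(n,on("top",250+u/4,110+v/4,.016).round(4))
print(on("top",307,236,.018),[on("top",250+u/4,110+v/4,.075).round(3) for u,v in((80,110),(250,100))])
s=get_state();M=R.from_quat(s["eef_rot"]).as_matrix();print(M.round(3),r.grip_point_offset)
E
```

```text
boss [0.5857 0.0195 0.1547] [0.5862 0.0197 0.16  ] [0.5814 0.0231 0.16  ]
knob [0.4662 0.0007 0.1999] [0.4654 0.0005 0.198 ] [ 0.4679 -0.0006  0.198 ]
pin [0.6503 0.0286 0.149 ] [0.6482 0.0281 0.156 ] [0.6467 0.0332 0.156 ]
peg [0.6876 0.05   0.1753] [0.6863 0.0497 0.179 ] [0.6854 0.0525 0.179 ]
FL [0.5329 0.0943 0.016 ]
FR [ 0.5027 -0.0223  0.016 ]
BR [ 0.6387 -0.057   0.016 ]
BL [0.6685 0.0598 0.016 ]
[0.44255669 0.0216135  0.018     ] [array([0.703, 0.113, 0.075]), array([ 0.706, -0.001,  0.075])]
[[ 0.228 -0.     0.974]
 [-0.974  0.002  0.228]
 [-0.002 -1.    -0.   ]] 0.0187
```

The press centre is at (0.586, 0.019), with its x axis at -14.3°. The handle is at about -0.41 rad and the peg is at (0.688, 0.050). The peg must go towards -y, so I'll straddle it with the jaws and pull.

Emit:
carry_out(offset=[[0.034, 0.041, 0.006], [0.034, 0.041, 0.006], [0.034, 0.041, 0], [0.034, 0.041, 0], [0.034, 0.041, 0], [0.034, 0.041, 0], [0.034, 0.041, 0], [0.034, 0.041, 0]], twist=[0, 0, 0, 0, 0, 0, 0, 0], grip=0.06)

```text
clock: 1.1
tool_pos: [0.4152, -0.2791, 0.2506]
eef_rot: [0.554, -0.44, 0.439, -0.554]
contact_force: [0.9, -0.8, -0.1]
opening: 0.682
```

Emit:
carry_out(offset=[[0.034, 0.041, 0], [0.034, 0.041, 0], [0.034, 0.041, 0], [0.034, 0.041, 0], [0.034, 0.041, 0], [0.034, 0.041, 0], [0.034, 0.041, 0], [0.034, 0.041, 0]], twist=[0, 0, 0, 0, 0, 0, 0, 0])

```text
clock: 2.1
tool_pos: [0.687, 0.0487, 0.2503]
eef_rot: [0.554, -0.439, 0.439, -0.554]
contact_force: [0.6, -0.5, 1.1]
opening: 0.682
```

Emit:
carry_out(offset=[[0, 0, 0], [0, 0, 0]], twist=[0, 0])

```text
clock: 2.35
tool_pos: [0.6857, 0.0465, 0.25]
eef_rot: [0.555, -0.44, 0.439, -0.553]
contact_force: [-0.4, -0.8, 0.1]
opening: 0.681
```

Emit:
carry_out(offset=[[0.002, 0.001, -0.03], [0.002, 0.001, -0.03], [0, 0, -0.025], [0, 0, -0.012], [0, 0, 0]], twist=[0, 0, 0, 0, 0])

```text
clock: 2.98
tool_pos: [0.6897, 0.0481, 0.1534]
eef_rot: [0.554, -0.44, 0.44, -0.553]
contact_force: [0.9, -0.3, 0.5]
opening: 0.676
```

Emit:
carry_out(offset=[[0, -0.006, 0], [0, -0.006, 0], [0, -0.006, 0], [0, -0.006, 0], [0, -0.004, 0], [0, -0.004, 0], [0, 0, 0]], twist=[0, 0, 0, 0, 0, 0, 0])

```text
clock: 3.85
tool_pos: [0.6902, 0.0167, 0.1536]
eef_rot: [0.554, -0.44, 0.44, -0.554]
contact_force: [0.1, 0.8, 0.2]
opening: 0.682
```

```bash
cat > look.py <<'E'
import sys;from h import *
n=sys.argv[1]
a=snapshot("top")[110:260,250:350,::-1];b=snapshot("side")[160:265,240:365,::-1]
c=np.zeros((600,800,3),np.uint8);c[:,:400]=cv2.resize(a,(400,600),interpolation=cv2.INTER_CUBIC);c[:336,400:]=cv2.resize(b,(400,336),interpolation=cv2.INTER_CUBIC)
cv2.imwrite(f"pics/{n}.png",c)
s=get_state();print(s["clock"],np.round(s["tool_pos"],4),np.round(s["contact_force"],1))
E
python3 look.py flip1
```

```text
3.95 [0.6901 0.0173 0.1536] [-0.6  1.2  0.6]
```

View pics/flip1.png

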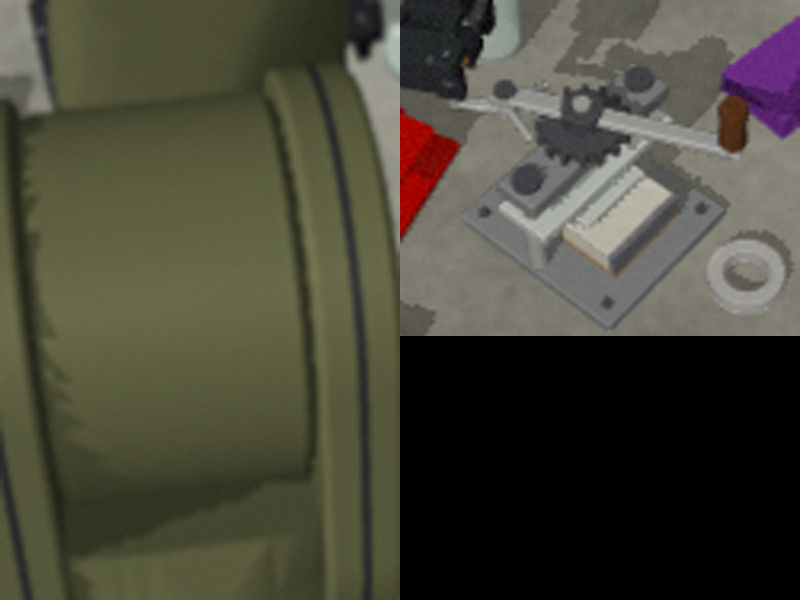

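The arm blocks the top view. In the side view the handle hasn't moved and the peg is just touching the finger, so I'll keep pulling.

Emit:
carry_out(offset=[[0, -0.004, 0], [0, -0.004, 0], [0, -0.004, 0], [0, 0, 0]], twist=[0, 0, 0, 0])

```text
clock: 4.45
tool_pos: [0.6904, 0.0044, 0.1538]
eef_rot: [0.554, -0.44, 0.44, -0.554]
contact_force: [0.2, -0.0, -0.4]
opening: 0.68
```

Emit:
carry_out(offset=[[0, -0.004, 0], [0, -0.004, 0], [0, -0.003, 0], [0, 0, 0]], twist=[0, 0, 0, 0])

```text
clock: 4.95
tool_pos: [0.6905, -0.0061, 0.1538]
eef_rot: [0.554, -0.439, 0.44, -0.554]
contact_force: [0.6, 1.1, 0.4]
opening: 0.678
```

Emit:
carry_out(offset=[[0, 0.003, 0.03], [0, 0.003, 0.03], [0, 0, 0.04], [-0.03, 0.055, 0], [-0.03, 0.055, 0], [-0.03, 0.055, 0], [0, 0, 0]], twist=[0, 0, 0, 0, 0, 0, 0])

```text
clock: 5.82
tool_pos: [0.5972, 0.1719, 0.2541]
eef_rot: [-0.556, 0.438, -0.435, 0.557]
contact_force: [1.1, -0.1, 0.0]
opening: 0.679
```

```bash
python3 look.py flip2
```

```text
5.925 [0.6005 0.1648 0.2539] [-0.5 -1.1  0.1]
```

View pics/flip2.png

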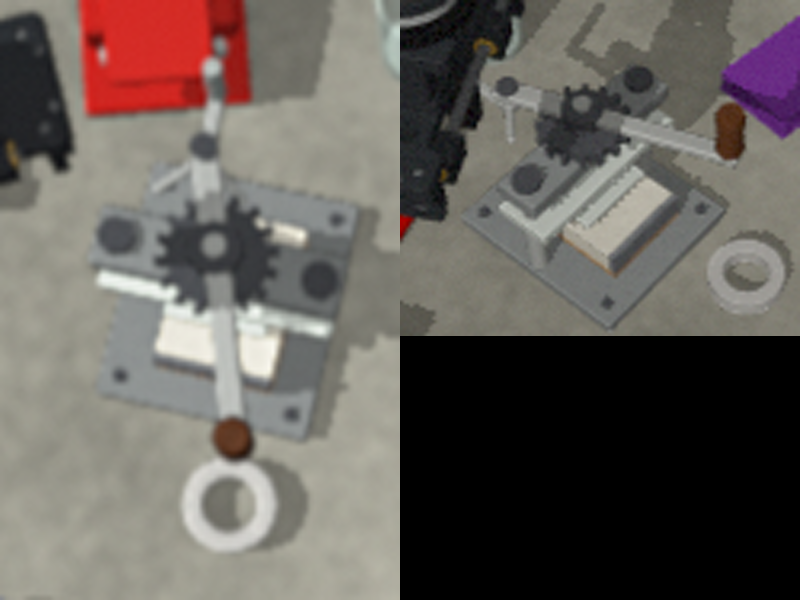

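The top view shows the peg now right of the handle's line: pin at crop (204,145), peg at (213,66). The pawl has flipped, and the handle moved slightly, with the knob now at crop (233,438).

```bash
python3 - <<'E'
from h import *
f=lambda u,v,z:on("top",250+u/4,110+v/4,z)
k=f(233,438,.198);p=f(204,145,.155);g=f(213,66,.179);c=np.array([.5858,.0190,0])
ang=lambda d:np.degrees(np.arctan2(d[1],d[0]))
print(k,p,g,ang(c-k),ang(p-c),ang(g-p),np.hypot(*(k-c)[:2]))
for t in np.arange(-.75,.76,.15):
    a=np.pi-.25-t;print(round(t,2),(c[:2]+.12*np.array([np.cos(a),np.sin(a)])).round(4))
E
```

```text
[0.46450468 0.00782638 0.198     ] [0.64977711 0.02446571 0.155     ] [0.690967   0.01666557 0.179     ] 5.26318572151019 4.8830557977455324 -10.723138438741035 0.1218088823648876
-0.75 [ 0.4805 -0.0385]
-0.6 [ 0.4731 -0.0221]
-0.45 [ 0.4682 -0.0048]
-0.3 [0.4659 0.013 ]
-0.15 [0.4664 0.031 ]
0.0 [0.4695 0.0487]
0.15 [0.4753 0.0657]
0.3 [0.4835 0.0817]
0.45 [0.494  0.0963]
0.6 [0.5066 0.1092]
0.75 [0.521 0.12 ]
```

Emit:
carry_out(offset=[[-0.034, -0.039, 0], [-0.034, -0.039, 0], [-0.034, -0.039, 0], [-0.033, -0.038, 0], [0, 0, 0], [0, 0, 0]], twist=[-7, -7, -7, -6, 0, 0], grip=0.06)

```text
clock: 6.68
tool_pos: [0.4668, 0.0092, 0.254]
eef_rot: [0.435, -0.556, 0.557, -0.436]
contact_force: [0.7, 0.7, -0.2]
opening: 0.683
```

Emit:
carry_out(offset=[[-0.001, 0, -0.03], [0, 0, -0.03], [0, 0, -0.02], [0, 0, -0.01], [0, 0, 0]], twist=[0, 0, 0, 0, 0])

```text
clock: 7.3
tool_pos: [0.4651, 0.0104, 0.1633]
eef_rot: [-0.436, 0.556, -0.556, 0.436]
contact_force: [0.4, -0.4, 0.6]
opening: 0.677
```

Emit:
carry_out(offset=[[0, 0, 0], [0, 0, 0], [0, 0, 0], [0, 0, 0], [0, 0, 0]], twist=[0, 0, 0, 0, 0], grip=0.01, newtons=15)

```text
clock: 7.92
tool_pos: [0.4648, 0.0101, 0.1639]
eef_rot: [0.436, -0.556, 0.557, -0.436]
contact_force: [-0.2, 0.4, 1.7]
opening: 0.243
```

Emit:
carry_out(offset=[[0.0005, 0.0105, 0], [0.0009, 0.0105, 0], [0.0013, 0.0089, 0], [0.0018, 0.0088, 0]], twist=[0, 0, 0, 0])

```text
clock: 8.43
tool_pos: [0.4671, 0.0469, 0.1638]
eef_rot: [0.438, -0.557, 0.557, -0.434]
contact_force: [-3.5, -6.8, 7.7]
opening: 0.243
```

Emit:
carry_out(offset=[[0.0026, 0.0086, 0], [0.0032, 0.0084, 0], [0.0038, 0.0081, 0], [0.0044, 0.0079, 0]], twist=[0, 0, 0, 0])

```text
clock: 8.93
tool_pos: [0.4798, 0.08, 0.1638]
eef_rot: [-0.438, 0.557, -0.556, 0.433]
contact_force: [-6.1, -6.0, 11.1]
opening: 0.245
```

Emit:
carry_out(offset=[[0.005, 0.0075, 0], [0.0055, 0.0071, 0], [0.0061, 0.0067, 0], [0.0065, 0.0062, 0]], twist=[0, 0, 0, 0])

```text
clock: 9.43
tool_pos: [0.5023, 0.1087, 0.1638]
eef_rot: [-0.439, 0.558, -0.556, 0.433]
contact_force: [-7.5, -3.0, 11.4]
opening: 0.246
```

Emit:
carry_out(offset=[[0, 0, 0], [0, 0, 0]], twist=[0, 0])

```text
clock: 9.68
tool_pos: [0.5038, 0.11, 0.1638]
eef_rot: [-0.438, 0.557, -0.555, 0.435]
contact_force: [-5.1, -1.5, 8.3]
opening: 0.243
```

The force along the swing reads about 7.5–8 N with the foot free. Now I'll swing back.

Emit:
carry_out(offset=[[-0.0126, -0.0129, 0], [-0.0105, -0.0146, 0], [-0.0082, -0.016, 0], [-0.0058, -0.017, 0], [-0.0031, -0.0177, 0], [-0.0005, -0.018, 0], [0.0023, -0.0178, 0], [0.0049, -0.0173, 0]], twist=[0, 0, 0, 0, 0, 0, 0, 0])

```text
clock: 10.68
tool_pos: [0.4724, -0.0223, 0.1639]
eef_rot: [-0.436, 0.557, -0.556, 0.436]
contact_force: [0.3, 1.9, 3.0]
opening: 0.245
```

Emit:
carry_out(offset=[[0.004, -0.0095, 0], [0, 0, 0], [0, 0, 0]], twist=[0, 0, 0])

```text
clock: 11.05
tool_pos: [0.4767, -0.032, 0.1639]
eef_rot: [0.436, -0.556, 0.557, -0.436]
contact_force: [-0.6, -1.6, 5.2]
opening: 0.242
```

Emit:
carry_out(offset=[[-0.004, 0.0095, 0], [-0.0027, 0.0086, 0], [-0.0022, 0.0087, 0], [-0.0015, 0.0089, 0], [-0.0008, 0.0089, 0]], twist=[0, 0, 0, 0, 0])

```text
clock: 11.68
tool_pos: [0.4647, 0.0111, 0.1639]
eef_rot: [0.437, -0.556, 0.558, -0.435]
contact_force: [-0.1, -7.1, 6.0]
opening: 0.24
```

Emit:
carry_out(offset=[[-0.0001, 0.009, 0], [0.0006, 0.009, 0], [0.0012, 0.0089, 0]], twist=[0, 0, 0])

```text
clock: 12.05
tool_pos: [0.4655, 0.0379, 0.1638]
eef_rot: [0.437, -0.557, 0.557, -0.434]
contact_force: [-2.3, -7.4, 7.7]
opening: 0.242
```

Emit:
carry_out(offset=[[0.0019, 0.0088, 0], [0.0026, 0.0086, 0]], twist=[0, 0])

```text
clock: 12.3
tool_pos: [0.4693, 0.0554, 0.1638]
eef_rot: [0.438, -0.557, 0.557, -0.434]
contact_force: [-3.3, -7.1, 10.1]
opening: 0.241
```

Emit:
carry_out(offset=[[0.0032, 0.0084, 0], [0.0038, 0.0081, 0]], twist=[0, 0])

```text
clock: 12.55
tool_pos: [0.4756, 0.072, 0.1637]
eef_rot: [-0.438, 0.557, -0.557, 0.433]
contact_force: [-5.0, -6.5, 11.6]
opening: 0.246
```

Emit:
carry_out(offset=[[0.0044, 0.0079, 0], [0.005, 0.0075, 0]], twist=[0, 0])

```text
clock: 12.8
tool_pos: [0.4844, 0.0876, 0.1637]
eef_rot: [-0.439, 0.557, -0.556, 0.433]
contact_force: [-5.4, -6.7, 12.8]
opening: 0.246
```

Emit:
carry_out(offset=[[0.0055, 0.0071, 0], [0.0061, 0.0067, 0]], twist=[0, 0])

```text
clock: 13.05
tool_pos: [0.4952, 0.1015, 0.1637]
eef_rot: [-0.439, 0.557, -0.556, 0.433]
contact_force: [-7.8, -6.4, 14.1]
opening: 0.247
```

Emit:
carry_out(offset=[[0, 0, 0], [0, 0, 0]], twist=[0, 0])

```text
clock: 13.3
tool_pos: [0.4965, 0.1029, 0.1638]
eef_rot: [-0.438, 0.557, -0.556, 0.434]
contact_force: [-4.8, -2.5, 10.1]
opening: 0.243
```

```bash
python3 look.py press1; python3 - <<'E'
import cv2;import numpy as np
from h import *
F=[]
for i in range(6):
    snapshot("side");F.append(get_state()["contact_force"])
print(np.mean(F,0),np.std(F,0))
E
```

```text
13.4 [0.4965 0.1029 0.1638] [-5.2 -2.6 10.7]
[-5.35140279 -2.21350194 10.96984538] [0.46506291 0.35003814 0.16703531]
```

View pics/press1.png

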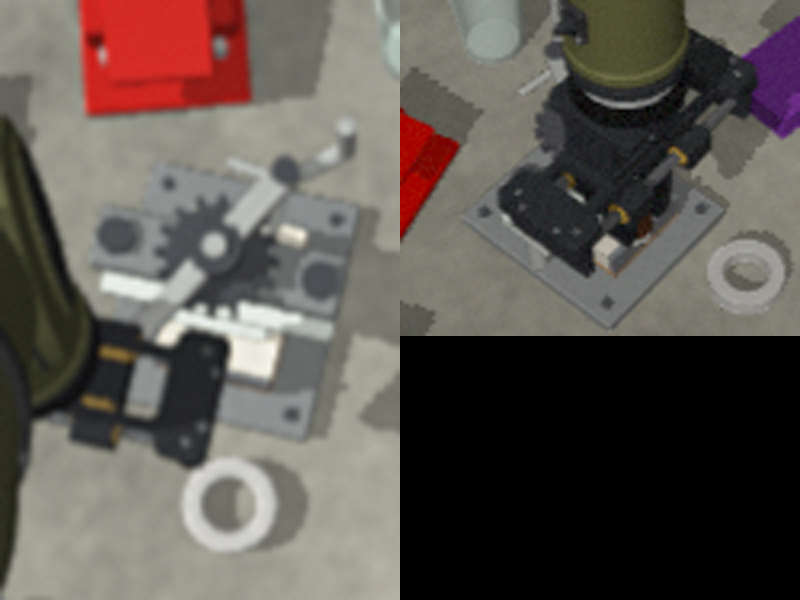

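The forces along the swing were 7.8, 8.0, 8.6 and then 10.0 N, so the foot is now on the block. In the picture the foot plate has lowered and the pawl is still on the clockwise side. I'll go on in small steps.

Emit:
carry_out(offset=[[0.0033, 0.0031, 0], [0.0033, 0.0031, 0]], twist=[0, 0])

```text
clock: 13.95
tool_pos: [0.5013, 0.1078, 0.1637]
eef_rot: [-0.44, 0.558, -0.556, 0.433]
contact_force: [-8.6, -4.3, 15.1]
opening: 0.244
```

Emit:
carry_out(offset=[[0.0036, 0.0029, 0], [0.0036, 0.0029, 0]], twist=[0, 0])

```text
clock: 14.2
tool_pos: [0.5082, 0.1139, 0.1637]
eef_rot: [-0.44, 0.558, -0.555, 0.433]
contact_force: [-9.6, -4.9, 14.9]
opening: 0.242
```

```bash
python3 - <<'E'
from h import *
F=[];c=np.array([.5858,.019])
for i in range(8):
    snapshot("side");s=get_state();d=np.array(s["tool_pos"])[:2]-c;d/=np.linalg.norm(d);F.append([*s["contact_force"],*s["moment"],-(s["contact_force"][0]*d[1]-s["contact_force"][1]*d[0])])
print(np.mean(F,0).round(2),s["tool_pos"],np.pi-.25-np.arctan2(d[1],d[0]))
E
```

```text
[-7.88 -3.2  13.42 -0.62  1.6  -0.    8.15] [0.50893953 0.11449286 0.16370148] 0.6430857800268877
```

Emit:
carry_out(offset=[[0.0026, 0.0018, 0], [0.0026, 0.0018, 0]], twist=[0, 0])

```text
clock: 14.85
tool_pos: [0.5131, 0.1177, 0.1637]
eef_rot: [-0.44, 0.558, -0.555, 0.433]
contact_force: [-10.0, -3.5, 15.2]
opening: 0.24
```

```bash
cat > f.py <<'E'
from h import *
F=[];c=np.array([.5858,.019])
for i in range(4):
    s=get_state();d=np.array(s["tool_pos"])[:2]-c;d/=np.linalg.norm(d);F.append([*s["contact_force"],-(s["contact_force"][0]*d[1]-s["contact_force"][1]*d[0]),np.pi-.25-np.arctan2(d[1],d[0])]);snapshot("side")
print(np.round(F,2))
E
python3 f.py
```

```text
[[-10.03  -3.52  15.19  10.16   0.69]
 [ -8.67  -3.48  15.15   9.05   0.69]
 [ -9.81  -3.08  14.98   9.74   0.69]
 [ -8.97  -2.6   14.04   8.78   0.69]]
```

The rise is about 2.5–3 N, or roughly 40–45 N on the block. I'll relax the push, release the knob and lift away.

Emit:
carry_out(offset=[[-0.001, -0.001, 0], [-0.001, -0.001, 0], [0, 0, 0]], twist=[0, 0, 0])

```text
clock: 15.42
tool_pos: [0.5129, 0.1175, 0.1638]
eef_rot: [-0.439, 0.557, -0.555, 0.435]
contact_force: [-7.2, -1.4, 11.3]
opening: 0.247
```

Emit:
carry_out(offset=[[0, 0, 0], [0, 0, 0], [0, 0, 0], [0, 0, 0], [0, 0, 0]], twist=[0, 0, 0, 0, 0], grip=0.055)

```text
clock: 16.05
tool_pos: [0.5167, 0.1166, 0.1637]
eef_rot: [0.436, -0.557, 0.557, -0.436]
contact_force: [-0.0, 0.4, -0.0]
opening: 0.628
```

Emit:
carry_out(offset=[[0, 0, 0.02], [0, 0, 0.03], [0, 0, 0.04], [-0.02, 0.045, 0.01], [-0.02, 0.045, 0], [-0.02, 0.045, 0], [0, 0.03, 0], [0, 0, 0]], twist=[0, 0, 0, 0, 0, 0, 0, 0])

```text
clock: 17.05
tool_pos: [0.4559, 0.2845, 0.2636]
eef_rot: [-0.437, 0.556, -0.555, 0.438]
contact_force: [0.7, -1.3, 0.5]
opening: 0.625
```

```bash
python3 look.py end1
```

```text
17.15 [0.4568 0.2805 0.2636] [ 0.1 -0.  -0. ]
```

View pics/end1.png

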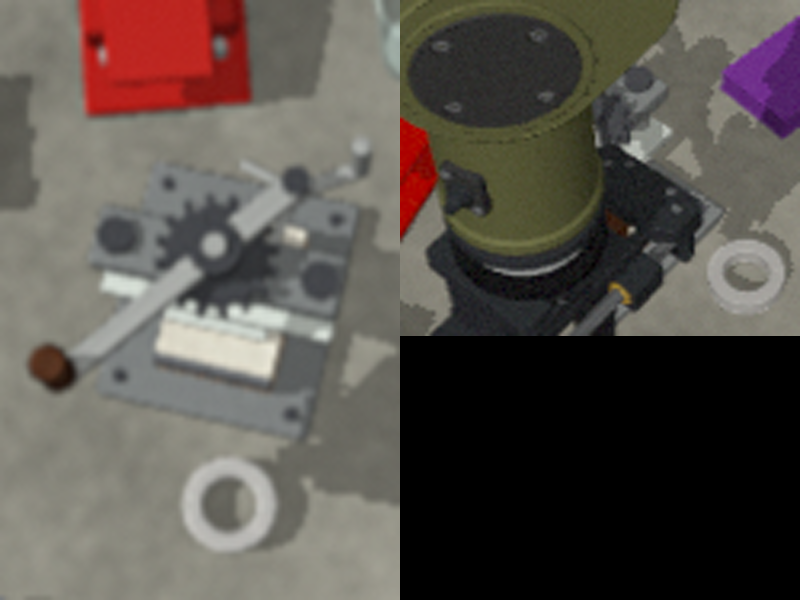

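The picture shows the arm clear of the press. The knob is at crop (50,367), the peg at (361,150) is clockwise of the handle's line, and the white block hasn't moved, with the foot plate on it. I'll hand in.

Emit:
carry_out(offset=[[0, 0, 0], [0, 0, 0]], twist=[0, 0])

```text
clock: 17.4
tool_pos: [0.4571, 0.2803, 0.2638]
eef_rot: [0.436, -0.557, 0.557, -0.435]
contact_force: [-0.7, 0.9, -0.0]
opening: 0.623
```

```bash
python3 -c "
from plant import *
print(job.finish_job())"
```

```text
the job is handed in; nothing more can be done
None
```

I flipped the pawl to its clockwise side and drove the handle in two working swings. The push at the knob rose from about 7.8 N to 10.2–10.5 N, which puts roughly 40 N on the block. I then let go and moved clear, and handed in at about 17.4 s.

**Last checks:** the final picture shows the pawl still on the clockwise side and the block in place under the foot. The tape roll and hole punch look unmoved, and the arm touched nothing. I didn't check the other bystanders again at the end.

**Uncertain:** the force on the block is only inferred from noisy knob readings. One slow push read lower, at 9.2 N. The readings with the arm stopped suggested a larger rise, about 3.5–4.5 N, so the force could be somewhat above 40 N.

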